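# Clear the tin and flip the tea chest open

### The arm

A 6-joint arm with a two-finger parallel gripper is mounted at the origin on a cart in front of the work surface, level with it; the furniture and walls round the work are solid. World frame = base frame: x ahead of the robot, y to its left, z up, the work surface at z = 0. Lengths are in mm, angles in rad, forces in N, time in s.
With the tool pointing down it reaches from about 275 to 825 mm from the base axis. Payload 4.9 kg.
Tool frame: the origin (TCP) lies on the centre line of the jaws, within the pads' length; the fingertips stand 11 mm ahead of it and the grasp point (between the pads) lies 8 mm behind it; z points along the fingers, y is the line along which they close (so a half turn about z gives the same grasp; the last joint's range is limited). The gripper opens to 85 mm and grips with 20 to 120 N. Pads are 22 mm wide; open, the fingers measure 114 mm over their backs; the gripper's body (76 mm by 85 mm) begins 54 mm behind the grasp point. The pads swing forward as they close: fully open they stand 13 mm farther back than shut.
Start: joints at [1.182, 0.326, -0.193, 1.052, 0, 1.437], TCP at [138.622, 532.262, 242.281] pointing down, gripper open.
Joint ranges: [-2.65, 2.65], [-0.97, 1.79], [-1.3, 1.35], [-1.93, 2.1], [-1.47, 1.37], [-3.14, 3.14]. Speed limits (rad/s): [2.57, 2.57, 3.14, 3.14, 3.14, 3.14].

### API

Orientations are given as a unit quaternion [x, y, z, w].
In Python, from rig import env gives the robot as it stands.
- The arm moves only by the tool move_arm, never from a script. Its arguments are lists of equal length, an entry for each row: "dp": the shift along the tool's x, y, z in units of 4 cm (1.0 is 4 cm), a list of three; "turn": the turn, a rotation vector about the tool's x, y, z in units of 0.12 rad (1.0 is 0.12 rad), a list of three; "grip": the gripper's target within -1 to 1 (fully open at 1, half-way at 0, shut at -1). A call has 1 to 20 rows; each row shifts and turns the commanded pose from where the row before left it, along the tool's axes as they then stand; what a row does not reach is not made up. A row lasts 1/12 s, in which the tool goes at most 41.7 mm and 7.16 degrees, less where a joint would pass 70% of its speed; a pose out of reach is approached as far as the arm can. A call with a number of a shift or a turn outside -1 to 1 is refused whole. A call with a gripper value outside its range is refused whole. The fingers move at their own pace and stop on an object; "newtons" is the grip in N (left out, the last holds). Time passes only in rows, so rows that do not move let the fingers close. It gives the time, the measured TCP pose, the force, the opening and the grip force at its end, in the units of the state.
- env.observe(): the state, without advancing time (a new reading comes with each control period).
- env.grab_frame(name): name is "scene" or "top" or "wrist"; returns (picture, depth): 480x640x3 uint8, blue, green, red; 480x640 float32, mm along the optical axis (not along the pixel's ray), 0 where there is no reading.
- env.camera_info(name): a dict with "mtx" (3x3 intrinsics, pixels), "view" (4x4, takes a point from world to camera coordinates); the wrist camera has in their place "mount" (4x4, takes a point from camera to tool coordinates, whose origin is the TCP and whose axes are the flange's). Camera axes: x right, y up, looking along -z (the intrinsics and any distortion apply to the point x, -y, -z); pixel columns grow to the right and rows downward; lengths in mm; the calibration is good to about 2 mm. A picture is of the moment at which its call begins: read the wrist's pose just before it. camera_info takes no time and is no camera call.
- env.finish_job(): hands the job in; it is judged then, once.
The state is a dict: "t": time; "joint_pos": joint angles; "qd": joint speeds; "joint_torque": joint torques, N m; "ee_pos": TCP position; "eef_rot": TCP orientation; "wrist_force": force on the tool from outside, world axes, zero at the start; "moment": the same for the moment, N m; "gripper_width": opening from 0.0 (shut) to 1.0 (fully open); "grasp_force": force on a finger pad.
Only numpy, scipy, OpenCV 4.12 (cv2) and the standard library are available. Lean on these libraries where they do the work, as an engineer would, in place of code of your own. Each camera call takes 0.05 s, during which the arm holds its last target. There are 200 camera calls.

### The job

Open the wooden tea chest on the table for tea time: with a fingertip, first push the small tin that stands close behind its hinge along the table until it is right out of the way of the lid, then push the lid up by its front pull and over until it falls back and stays wide open on its own. Work gently and only push: do not grip, lift or tip the tin, do not grip or force the chest or its lid, and leave the mug, the egg timer and the salt shaker where they stand.

Things in the scene. Friction and masses are not known exactly. Their poses are not given: they have to be found in the camera images.
- tea_chest: Flat wooden tea chest, fixed to the table; 110 mm deep (x), 160 mm wide (y), 55 mm high (69 with its lid), on a 116 x 166 x 6 mm plinth. Origin: centre of its underside, on the table. It stands sideways: its own x axis runs from its front (pull, on the robot's right) to its back (hinge, on the left); its y axis runs roughly towards the robot. It is turned up to 0.32 rad from that either way.
- tea_lid (a joint): Angle of the chest's lid in rad: 0 shut, grows as its front swings up and back, 1.57 upright, 2.35 fully open against the hinge stop. The lid (113 mm deep, 164 mm wide, 14 mm thick, 0.18 kg) swings freely: let go below about 1.45 it falls shut, above that it falls open. Shut, its front overhangs the chest's front wall by 3 mm.
- lid_hinge (a point): Middle of the hinge line (along the chest's y axis) at the top of the back wall: chest frame (+55, 0, +55) mm. As the lid opens its back edge sweeps 14 mm behind the chest and strikes a tin standing there; wide open the lid leans out up to 110 mm behind the chest.
- lid_pull (a point): Front lower edge of the lid's pull, in its middle; it moves with the lid. The pull is a wooden lug 60 mm wide (y) and 8 mm thick that juts out 18 mm in front of the lid, free from below. With the lid shut this point lies at (-76, 0, +57) mm in the chest frame, 131 mm in front of the hinge.
- tin: Small food tin, upright cylinder of 57 mm diameter and 72 mm height, about 0.18 kg, loose; origin at the centre of its underside. It starts 4 to 7 mm behind the chest's back wall, up to 35 mm off the chest's middle to either side. It slides easily when pushed low down; pushed above 40 mm it may tip.
- mug: White mug with dots, 82 mm diameter, 91 mm high, loose, near the robot on the right; origin at the centre of its underside. Leave alone.
- egg_timer: Round kitchen egg timer, 63 mm diameter and 62 mm high, loose, near the robot on the left; origin at the centre of its underside. Leave alone.
- salt_shaker: Glass salt shaker, 44 mm diameter and 90 mm high, loose, beyond the chest; origin at the centre of its underside. Leave alone.
- fruit: Wire fruit basket, about 280 mm across and 152 mm high, fixed, at the back left; origin at the centre of its underside.

How it is judged:
By the outcome, as a careful person would: the job done as asked, in the order asked, and still so for the second after the job is handed in, with the robot touching nothing.
It also fails if it takes over 58 s, if anything falls off the work surface, if the arm or the gripper's body presses on something with over 40 N, if the wrist force passes 120 N, or if a joint passes its speed limit or range.

## Working session

There is one attempt and no reset: what is moved stays moved. The work goes in short steps, Python scripts to look and compute and a tool call to move; the robot and the scene stay as the last step left them, time stands still between calls to the robot, and variables do not carry over. Pictures are saved under pics/ and viewed, at most 10 in all, crops included, and the job is handed in when it is done.

Besides the shell and the picture viewer there is one more tool, called as name(argument=value, ...), one argument or row to a line, values as JSON. move_arm: Moves the arm, as the interface text tells. Shifts and turns lie within -1 to 1; 1 stands for 4 cm of shift or 0.12 rad of turn. Its arguments: {"type":"object","properties":{"dp":{"type":"array"},"turn":{"type":"array"},"grip":{"type":"array"},"newtons":{"type":"number"}},"required":["dp","turn","grip"]}

```bash
mkdir -p pics; cat > h.py <<'E'
from rig import env
import cv2, numpy as np
from scipy.spatial.transform import Rotation as R
def cloud(n):
    im,d=env.grab_frame(n); c=env.camera_info(n); K=np.array(c["mtx"])
    v,u=np.mgrid[:480,:640]
    P=np.stack([(u-K[0,2])*d/K[0,0],-(v-K[1,2])*d/K[1,1],-d],-1)
    T=np.linalg.inv(np.array(c["view"])) if "view" in c else None
    W=P@T[:3,:3].T+T[:3,3]; W[d==0]=np.nan
    return im,W
E
python3 - <<'E'
from h import *
print(env.observe()); print(env.camera_info("top"))
for n in("top","scene"):
    im,W=cloud(n); cv2.imwrite(f"pics/{n}1.png",im); np.save(n+"1.npy",W)
E
```

```text
{'t': 0.0, 'joint_pos': array([ 1.18180768e+00,  3.26892765e-01, -1.93609896e-01,  1.05199732e+00,
       -2.56994858e-07,  1.43661889e+00]), 'qd': array([ 4.65792347e-05,  7.45610768e-04, -3.34398578e-04,  7.15361068e-04,
        5.42155820e-04, -6.45412218e-04]), 'joint_torque': array([-2.28242634e-04, -4.43409026e+01,  2.62433767e+01,  1.56372122e-02,
       -2.34965673e-04, -7.72691948e-06]), 'ee_pos': array([138.39231701, 531.71229333, 241.51978063]), 'eef_rot': array([ 1.27061156e-01,  9.91894519e-01, -8.22880727e-04, -2.20166405e-04]), 'wrist_force': array([-0.49949246,  0.2053586 , -0.67147444]), 'moment': array([-0.011447  , -0.00646668, -0.04479071]), 'grasp_force': 0.0, 'gripper_width': 0.9999488355081498}
{'mtx': array([[456.50608673,   0.        , 314.69242427],
       [  0.        , 456.50608673, 238.71829434],
       [  0.        ,   0.        ,   1.        ]]), 'view': array([[ 3.27775800e-02, -9.99453619e-01, -4.25362191e-03,
        -1.82706505e+01],
       [ 9.77083953e-01,  3.11478107e-02,  2.10562967e-01,
        -5.10960368e+02],
       [-2.10315428e-01, -1.10578902e-02,  9.77571043e-01,
        -1.16413773e+03],
       [ 0.00000000e+00,  0.00000000e+00,  0.00000000e+00,
         1.00000000e+00]])}
```

View pics/top1.png

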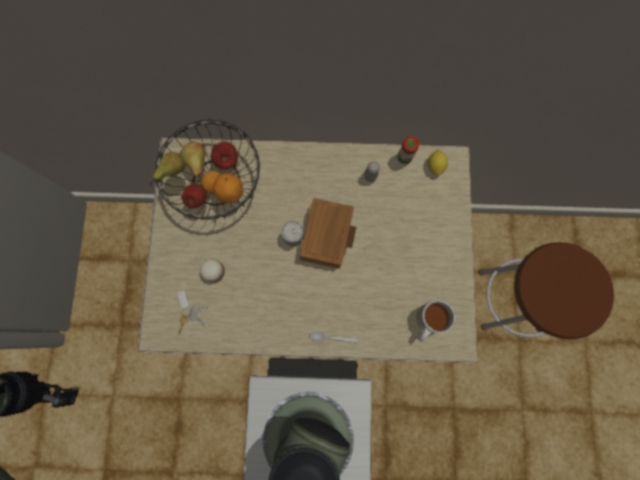

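View pics/scene1.png

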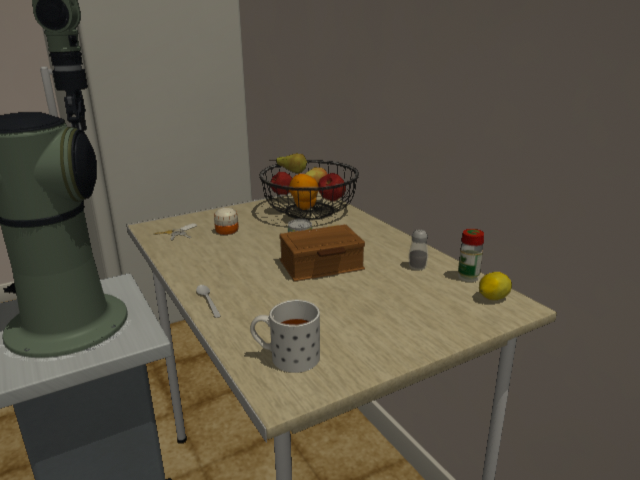

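The top view shows the chest lid (about 302–353, 200–268), with its pull at (351,236) on the right. The tin is at (292,233) on the left, and the salt shaker (372,171), egg timer (211,270) and mug (436,318) are well clear. Next I measure the chest and tin.

```bash
python3 - <<'E'
from h import *
W=np.load("top1.npy"); im=cv2.imread("pics/top1.png")
u0,v0,u1,v1=275,190,365,275
c=W[v0:v1,u0:u1].reshape(-1,3)
m=np.zeros((480,640),bool); m[v0:v1,u0:u1]=1
hsv=cv2.cvtColor(im,cv2.COLOR_BGR2HSV)
z=W[...,2]
print("table z",np.nanmedian(W[280:300,280:380,2]))
lid=m&(z>60)&(z<80)
hi=lid&(hsv[...,1]>110); tin=lid&(hsv[...,1]<70)
n,lab,st,ce=cv2.connectedComponentsWithStats(hi.astype(np.uint8)); k=1+st[1:,4].argmax()
p=W[lab==k]; r=cv2.minAreaRect(p[:,:2].astype(np.float32)); print("lid",r,np.median(p[:,2]),len(p)); print(cv2.boxPoints(r))
t=W[tin]; print("tin",t.mean(0),np.nanmin(t,0),np.nanmax(t,0),len(t), cv2.minEnclosingCircle(t[:,:2].astype(np.float32)))
for nm,(a,b,cc,d) in dict(salt=(362,155,382,185),timer=(195,255,228,288),mug=(415,295,458,345)).items():
    q=W[b:d,a:cc].reshape(-1,3); q=q[q[:,2]>35]; print(nm,q.min(0),q.max(0))
s=env.camera_info("wrist"); print(s["mount"])
big=cv2.resize(im[180:285,260:380],None,fx=6,fy=5.7,interpolation=cv2.INTER_CUBIC); cv2.imwrite("pics/crop.png",big)
E
```

```text
table z -0.19678409059679325
lid ((529.3040771484375, -39.00091552734375), (129.7540740966797, 162.3343505859375), 78.76903533935547) 69.56433251290855 2621
[[ 437.0555    -86.82708 ]
 [ 596.2811   -118.44404 ]
 [ 621.5526      8.825249]
 [ 462.32703    40.442207]]
tin [526.82530485  59.63063268  68.81401307] [498.57479558  32.03395849  60.28043347] [554.86046874  88.14923178  75.46279552] 368 ((526.9541015625, 59.95513916015625), 28.864789962768555)
salt [ 689.8806983  -172.36168164   35.3409748 ] [ 727.17778104 -132.63126727   93.96797486]
timer [392.73010728 242.00919281  35.06009382] [453.01215555 302.02685729  65.17381253]
mug [ 256.20185035 -357.02121153   35.08438971] [ 356.10860475 -272.22846326   95.52559817]
[[-1.45065585e-03  9.57678646e-01  2.87835903e-01  7.30428778e+01]
 [ 9.99998772e-01  1.21850792e-03  9.85683323e-04  9.49882622e-01]
 [ 5.93237541e-04  2.87836979e-01 -9.57679237e-01 -1.32464941e+02]
 [ 0.00000000e+00  0.00000000e+00  0.00000000e+00  1.00000000e+00]]
```

View pics/crop.png

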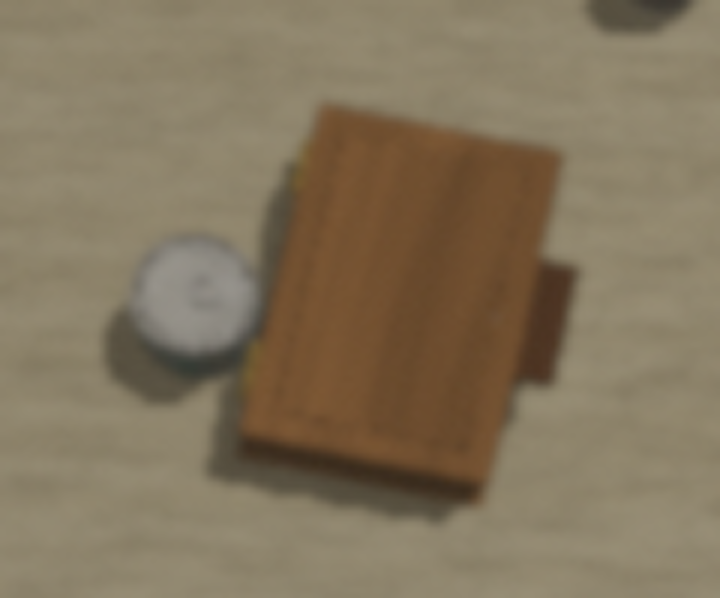

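The lid rectangle is 130 × 162 mm including the pull, at z = 69.6. That matches the 131 × 164 mm given. Results:

- **Chest:** origin about (531,-29), x axis (0.195, 0.981).
- **Tin:** centre (527,60), about 3 mm behind the wall and 21 mm towards the robot.

I'll push the tin towards the robot from its far side, then lift the pull with the tool tilted.

move_arm(
  dp=[
    [-0.69,-0.445,0],
    [-0.69,-0.445,0],
    [-0.69,-0.445,0],
    [-0.69,-0.445,0],
    [-0.69,-0.445,0],
    [-0.69,-0.445,0],
    [-0.69,-0.445,0],
    [-0.69,-0.445,0],
    [-0.69,-0.445,0],
    [-0.69,-0.445,0],
    [-0.69,-0.445,0],
    [-0.69,-0.445,0],
    [-0.69,-0.445,0],
    [-0.69,-0.445,0],
    [-0.69,-0.445,0],
    [-0.69,-0.445,0],
    [-0.69,-0.445,0],
    [-0.69,-0.445,0],
    [-0.69,-0.445,0],
    [-0.69,-0.445,0],
  ],
  turn=[
    [0,0,0],
    [0,0,0],
    [0,0,0],
    [0,0,0],
    [0,0,0],
    [0,0,0],
    [0,0,0],
    [0,0,0],
    [0,0,0],
    [0,0,0],
    [0,0,0],
    [0,0,0],
    [0,0,0],
    [0,0,0],
    [0,0,0],
    [0,0,0],
    [0,0,0],
    [0,0,0],
    [0,0,0],
    [0,0,0],
  ],
  grip=[-1,-1,-1,-1,-1,-1,-1,-1,-1,-1,-1,-1,-1,-1,-1,-1,-1,-1,-1,-1],
  newtons=20,
)

```text
t: 1.77
ee_pos: [583.7, 47.2, 241.8]
eef_rot: [0.127, 0.992, 0.0, -0.0]
wrist_force: [0.5, 0.4, 0.9]
gripper_width: 0.001
grasp_force: 0.0
```

move_arm(
  dp=[
    [0,0,0.5],
    [0,0,0.5],
    [0,0,0.5],
    [0,0,0.5],
    [0,0,0],
    [0,0,0],
  ],
  turn=[
    [0,0,-0.5],
    [0,1,0],
    [0,0,0],
    [0,0,0],
    [0,0,0],
    [0,0,0],
  ],
  grip=[-1,-1,-1,-1,-1,-1],
)

```text
t: 2.27
ee_pos: [577.2, 49.6, 161.4]
eef_rot: [0.097, 0.993, 0.006, -0.061]
wrist_force: [0.3, -0.3, 0.1]
gripper_width: 0.0
grasp_force: 0.0
```

```bash
cat >> h.py <<'E'
o=np.array([531.2,-29.4,0]);cx=np.array([.195,.981,0]);cy=np.array([-.981,.195,0])
def chest(p): p=np.asarray(p)-o; return np.round([p@cx,p@cy,p[2]],1)
def state():
    s=env.observe(); r=R.from_quat(s["eef_rot"]); print("t",round(s["t"],2),"tcp",s["ee_pos"].round(1),"chest",chest(s["ee_pos"]),"F",s["wrist_force"].round(1),"w",round(s["gripper_width"],2),"j",s["joint_pos"].round(2)); print("tool axes in chest (cols x,y,z)\n",(np.array([cx,cy,[0,0,1]])@r.as_matrix()).round(3)); return s,r
E
python3 - <<'E'
from h import *
s,r=state()
im,_=env.grab_frame("wrist"); cv2.imwrite("pics/w1.png",im)
c=env.camera_info("wrist");K=np.array(c["mtx"]);M=np.linalg.inv(np.array(c["mount"]))
for q in ([0,0,11],[0,0,24],[11,0,11]):
    p=M@np.array([*q,1.]); print(q,(K[0,0]*p[0]/-p[2]+K[0,2]).round(),(K[1,1]*-p[1]/-p[2]+K[1,2]).round())
E
```

```text
t 2.27 tcp [577.2  49.6 161.4] chest [ 86.5 -29.8 161.4] F [ 0.3 -0.3  0.1] w 0.0 j [-0.05  0.53 -0.09  1.07  0.02  0.14]
tool axes in chest (cols x,y,z)
 [[-0.001  1.    -0.001]
 [ 0.993  0.001  0.123]
 [ 0.123 -0.    -0.992]]
[0, 0, 11] 309.0 307.0
[0, 0, 24] 309.0 293.0
[11, 0, 11] 309.0 281.0
```

View pics/w1.png

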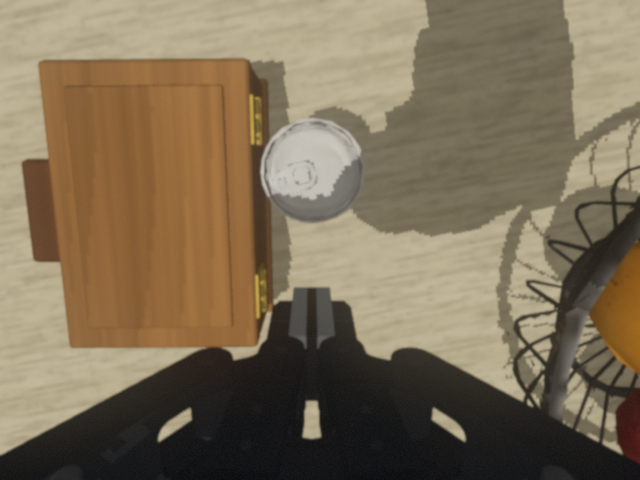

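The wrist view shows the tin at (312,170), with the shut fingertip (312,290) lined up behind it and clear of the chest edge (x≈268). I'll back off a little and lower to about 20 mm tip height.

move_arm(
  dp=[
    [-0.525,0,0],
    [0,0,0.4],
    [0,0,0.4],
    [0,0,0.4],
    [0,0,0.4],
    [0,0,0.4],
    [0,0,0.4],
    [0,0,0.4],
    [0,0,0.4],
    [0,0,0],
    [0,0,0],
  ],
  turn=[
    [0,0,0],
    [0,0,0],
    [0,0,0],
    [0,0,0],
    [0,0,0],
    [0,0,0],
    [0,0,0],
    [0,0,0],
    [0,0,0],
    [0,0,0],
    [0,0,0],
  ],
  grip=[-1,-1,-1,-1,-1,-1,-1,-1,-1,-1,-1],
)

```text
t: 3.23
ee_pos: [584.5, 48.6, 34.6]
eef_rot: [0.097, 0.994, 0.006, -0.059]
wrist_force: [1.2, 0.4, 0.5]
gripper_width: -0.0
grasp_force: 0.0
```

```bash
python3 - <<'E'
from h import *
s,r=state()
im,_=env.grab_frame("wrist"); cv2.imwrite("pics/w2.png",im)
E
```

```text
t 3.23 tcp [584.5  48.6  34.6] chest [ 86.9 -37.1  34.6] F [1.2 0.4 0.5] w -0.0 j [-0.05  0.68 -0.2   0.81  0.02  0.14]
tool axes in chest (cols x,y,z)
 [[-0.002  1.    -0.   ]
 [ 0.993  0.002  0.118]
 [ 0.118  0.    -0.993]]
```

View pics/w2.png

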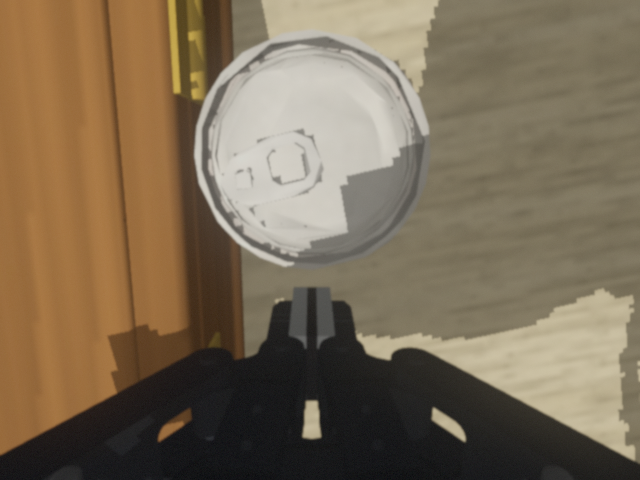

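The tin's centre (311,148) is directly ahead of the fingertip (312,290) and there is a clear gap. Pushing now, gently and slightly away from the chest.

move_arm(
  dp=[
    [0.12,0.01,0.015],
    [0.12,0.01,0.015],
    [0.12,0.01,0.015],
    [0.12,0.01,0.015],
    [0.12,0.015,0.015],
    [0.12,0.015,0.015],
    [0.12,0.015,0.015],
    [0.12,0.015,0.015],
    [0.12,0.015,0.015],
    [0.12,0.015,0.015],
    [0.12,0.015,0.015],
    [0.12,0.015,0.015],
    [0.12,0.015,0.015],
    [0.12,0.015,0.015],
    [0.12,0.015,0.015],
    [0.12,0.015,0.015],
  ],
  turn=[
    [0,0,0],
    [0,0,0],
    [0,0,0],
    [0,0,0],
    [0,0,0],
    [0,0,0],
    [0,0,0],
    [0,0,0],
    [0,0,0],
    [0,0,0],
    [0,0,0],
    [0,0,0],
    [0,0,0],
    [0,0,0],
    [0,0,0],
    [0,0,0],
  ],
  grip=[-1,-1,-1,-1,-1,-1,-1,-1,-1,-1,-1,-1,-1,-1,-1,-1],
)

```text
t: 4.62
ee_pos: [509.1, 72.2, 32.6]
eef_rot: [0.097, 0.993, 0.006, -0.06]
wrist_force: [1.3, 0.4, 2.2]
gripper_width: -0.001
grasp_force: 0.7
```

```bash
python3 - <<'E'
from h import *
s,r=state()
im,_=env.grab_frame("wrist"); cv2.imwrite("pics/w3.png",im)
E
```

```text
t 4.62 tcp [509.1  72.2  32.6] chest [95.4 41.5 32.6] F [1.3 0.4 2.2] w -0.0 j [-0.02  0.57 -0.41  0.7   0.02  0.18]
tool axes in chest (cols x,y,z)
 [[-0.001  1.    -0.   ]
 [ 0.993  0.001  0.12 ]
 [ 0.12  -0.    -0.993]]
```

View pics/w3.png

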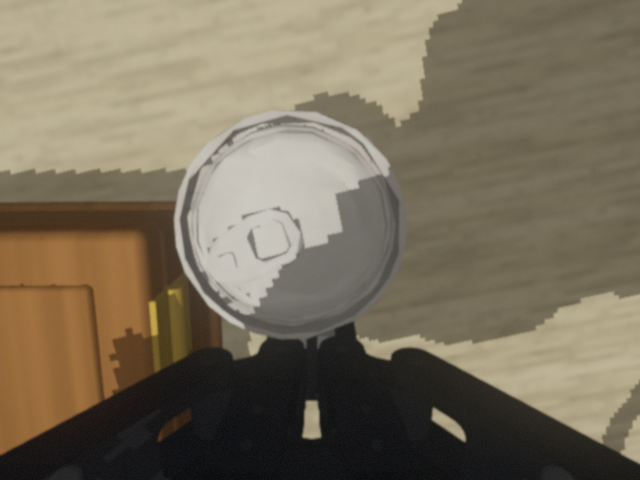

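The tin is upright and sliding, but has drifted about 5 mm towards the chest relative to the tip. Its centre is at u≈290, against 311 for the tip. It is almost past the chest's near side, so I'll push the rest straight.

move_arm(
  dp=[
    [0.12,-0.01,0.015],
    [0.12,-0.01,0.015],
    [0.12,-0.01,0.015],
    [0.12,0,0.015],
    [0.12,0,0.015],
    [0.12,0,0.015],
    [0.12,0,0.015],
    [0.12,0,0.015],
    [0.12,0,0.015],
    [0.12,0,0.015],
    [0.12,0,0.015],
    [0.12,0,0.015],
    [0.1,0,0.012],
    [0.05,0,0.006],
    [0,0,0],
    [0,0,0],
  ],
  turn=[
    [0,0,0],
    [0,0,0],
    [0,0,0],
    [0,0,0],
    [0,0,0],
    [0,0,0],
    [0,0,0],
    [0,0,0],
    [0,0,0],
    [0,0,0],
    [0,0,0],
    [0,0,0],
    [0,0,0],
    [0,0,0],
    [0,0,0],
    [0,0,0],
  ],
  grip=[-1,-1,-1,-1,-1,-1,-1,-1,-1,-1,-1,-1,-1,-1,-1,-1],
)

```text
t: 6.0
ee_pos: [446.0, 83.4, 32.3]
eef_rot: [0.097, 0.993, 0.006, -0.06]
wrist_force: [0.4, 0.1, 0.4]
gripper_width: -0.001
grasp_force: 0.0
```

```bash
python3 - <<'E'
from h import *
s,r=state()
im,_=env.grab_frame("wrist"); cv2.imwrite("pics/w4.png",im)
E
```

```text
t 6.0 tcp [446.   83.4  32.3] chest [ 94.  105.6  32.3] F [0.4 0.1 0.4] w -0.0 j [ 0.01  0.49 -0.58  0.62  0.02  0.2 ]
tool axes in chest (cols x,y,z)
 [[-0.001  1.    -0.   ]
 [ 0.993  0.002  0.12 ]
 [ 0.12  -0.    -0.993]]
```

View pics/w4.png

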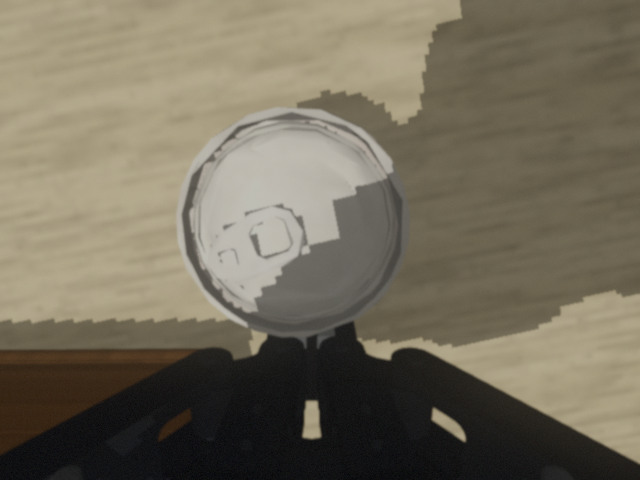

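The tin is upright, with its centre about 146 mm to the side. That leaves roughly 35 mm between it and the lid's side edge, enough to be out of the way. I'll retreat, rise and go round to the front.

move_arm(
  dp=[
    [-0.2,0,0],
    [-0.2,0,-0.1],
    [0,0,-0.6],
    [0,0,-0.8],
    [0,0,-0.8],
    [0,0,-0.8],
    [0,0,-0.8],
    [0,0,-0.8],
    [0,0,-0.4],
    [-0.2,-0.8,0],
    [-0.2,-0.8,0],
    [-0.2,-0.8,0],
    [-0.2,-0.8,0],
    [-0.2,-0.8,0],
    [-0.2,-0.8,0],
    [-0.2,-0.8,0],
    [-0.2,-0.8,0],
    [-0.2,-0.8,0],
    [0,0,0],
    [0,0,0],
  ],
  turn=[
    [0,0,0],
    [0,0,0],
    [0,0,0],
    [0,0,0],
    [0,0,0],
    [0,0,0],
    [0,0,0],
    [0,0,0],
    [0,-1,0],
    [0,0,0],
    [0,0,0],
    [0,0,0],
    [0,0,0],
    [0,0,0],
    [0,0,0],
    [0,0,0],
    [0,0,0],
    [0,0,0],
    [0,0,0],
    [0,0,0],
  ],
  grip=[-1,-1,-1,-1,-1,-1,-1,-1,-1,-1,-1,-1,-1,-1,-1,-1,-1,-1,-1,-1],
)

```text
t: 7.72
ee_pos: [501.2, -223.2, 233.0]
eef_rot: [0.099, 0.995, 0.0, 0.0]
wrist_force: [0.4, -0.1, 0.2]
gripper_width: -0.001
grasp_force: 0.0
```

move_arm(
  dp=[
    [0,0,0],
    [0,0,0],
    [0,0,0],
    [0,0,0],
    [0,0,0],
    [0,0,0],
    [0,0,0],
    [0,0,0],
    [0,0,0],
    [0,0,0],
  ],
  turn=[
    [-1,0,0],
    [-1,0,0],
    [-1,0,0],
    [-1,0,0],
    [-1,0,0],
    [-1,0,0],
    [-1,0,0],
    [-1,0,0],
    [0,0,0],
    [0,0,0],
  ],
  grip=[-1,-1,-1,-1,-1,-1,-1,-1,-1,-1],
)

```text
t: 8.55
ee_pos: [500.6, -220.8, 230.3]
eef_rot: [0.087, 0.882, 0.461, 0.043]
wrist_force: [-0.2, 0.2, 0.1]
gripper_width: -0.002
grasp_force: 0.0
```

```bash
python3 - <<'E'
from h import *
s,r=state()
im,W=cloud("top"); np.save("top2.npy",W); cv2.imwrite("pics/top2.png",im)
hsv=cv2.cvtColor(im,cv2.COLOR_BGR2HSV)
C=(W-o)@np.array([cx,cy,[0,0,1]]).T
m=(C[...,0]>50)&(C[...,0]<150)&(C[...,1]>90)&(C[...,1]<200)&(C[...,2]>60)
print("tin",np.nanmean(C[m],0),m.sum())
T=np.array([-79,0,36.]) 
E
```

```text
t 8.55 tcp [ 500.6 -220.8  230.3] chest [-193.7   -7.3  230.3] F [-0.2  0.2  0.1] w -0.0 j [-0.9   0.78  0.13  1.67  0.67 -0.98]
tool axes in chest (cols x,y,z)
 [[-0.001  0.572  0.82 ]
 [ 1.    -0.003  0.004]
 [ 0.005  0.82  -0.572]]
tin [ 89.00088314 146.24577287  68.64866193] 379
```

The tin is at chest (89,146), as intended. Next I lower the tilted tool in front of the pull.

move_arm(
  dp=[
    [0.026,-0.4375,0.584],
    [0.026,-0.4375,0.584],
    [0.026,-0.4375,0.584],
    [0.026,-0.4375,0.584],
    [0.026,-0.4375,0.584],
    [0.026,-0.4375,0.584],
    [0.026,-0.4375,0.584],
    [0,0,0],
    [0,0,0],
  ],
  turn=[
    [0,0,0],
    [0,0,0],
    [0,0,0],
    [0,0,0],
    [0,0,0],
    [0,0,0],
    [0,0,0],
    [0,0,0],
    [0,0,0],
  ],
  grip=[-1,-1,-1,-1,-1,-1,-1,-1,-1],
)

```text
t: 9.35
ee_pos: [507.0, -156.1, 41.1]
eef_rot: [0.085, 0.883, 0.459, 0.045]
wrist_force: [0.2, -0.2, -0.1]
gripper_width: -0.0
grasp_force: 0.0
```

```bash
python3 - <<'E'
from h import *
s,r=state()
im,W=cloud("scene"); 
c=env.camera_info("scene");K=np.array(c["mtx"]);V=np.array(c["view"])
for n,q in dict(tip=s["ee_pos"]+r.apply([0,0,11]),pull=o-76*cx+[0,0,57]).items():
    p=V@np.array([*q,1]); print(n,K[0,0]*p[0]/-p[2]+K[0,2],K[1,1]*p[1]/p[2]+K[1,2])
cv2.imwrite("pics/s2.png",cv2.resize(im[170:300,240:400],None,fx=5,fy=4.6,interpolation=cv2.INTER_CUBIC))
E
```

```text
t 9.35 tcp [ 507.  -156.1   41.1] chest [-129.    -0.9   41.1] F [ 0.2 -0.2 -0.1] w -0.0 j [-0.83  0.94 -0.1   1.23  0.72 -0.91]
tool axes in chest (cols x,y,z)
 [[-0.004  0.575  0.818]
 [ 1.     0.004  0.002]
 [-0.002  0.818 -0.575]]
tip 339.43022389147274 273.6199021246787
pull 331.60942208307534 255.3639327898917
```

View pics/s2.png

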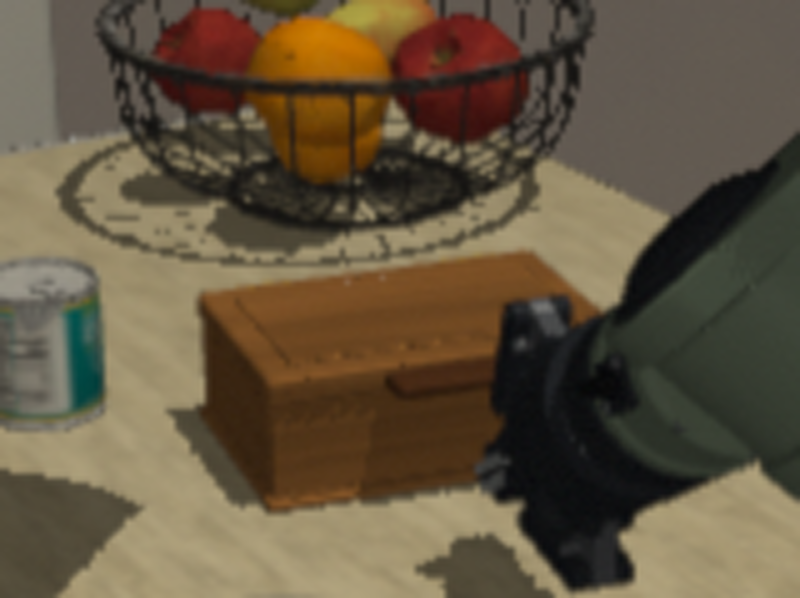

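The tip is low in front of the pull (tip at crop (490,470), pull at (440,380)). I'll slide it under the pull and stop to check.

move_arm(
  dp=[
    [0,0.1,0.18],
    [0,0.1,0.18],
    [0,0.1,0.18],
    [0,0.1,0.18],
    [0,0.1,0.18],
    [0,0.1,0.18],
    [0,0,0],
    [0,0,0],
  ],
  turn=[
    [0,0,0],
    [0,0,0],
    [0,0,0],
    [0,0,0],
    [0,0,0],
    [0,0,0],
    [0,0,0],
    [0,0,0],
  ],
  grip=[-1,-1,-1,-1,-1,-1,-1,-1],
)

```text
t: 10.07
ee_pos: [515.4, -108.1, 33.7]
eef_rot: [0.086, 0.883, 0.46, 0.044]
wrist_force: [-0.2, -1.3, 0.1]
gripper_width: -0.001
grasp_force: 0.0
```

```bash
python3 - <<'E'
from h import *
s,r=state()
im,_=env.grab_frame("wrist"); cv2.imwrite("pics/w5.png",im)
E
```

```text
t 10.07 tcp [ 515.4 -108.1   33.7] chest [-80.2   0.1  33.7] F [-0.2 -1.3  0.1] w -0.0 j [-0.76  0.91 -0.19  1.12  0.76 -0.83]
tool axes in chest (cols x,y,z)
 [[-0.002  0.573  0.819]
 [ 1.     0.001  0.002]
 [ 0.     0.819 -0.573]]
```

View pics/w5.png

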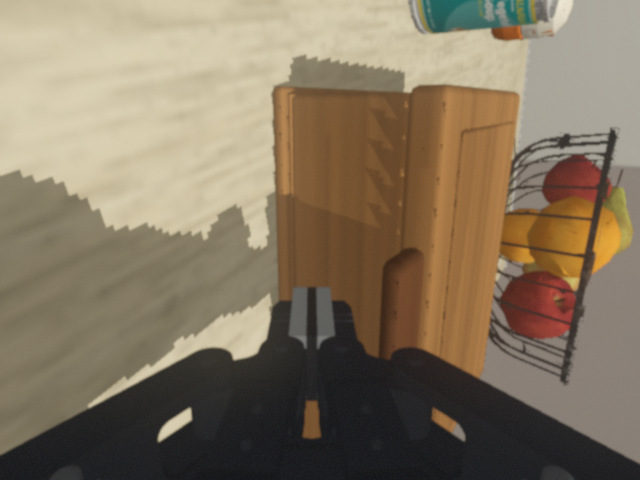

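The pull (u≈383–425) lies on the upper side of the finger, with the tip beneath it and little force showing. I'll start the lift along the arc.

move_arm(
  dp=[
    [0,0.096,-0.067],
    [0,0.096,-0.067],
    [0,0.13,-0.086],
    [0,0.134,-0.08],
    [0,0.138,-0.073],
    [0,0.141,-0.066],
    [0,0.145,-0.059],
    [0,0.147,-0.051],
    [0,0,0],
  ],
  turn=[
    [0,0,0],
    [0,0,0],
    [0,0,0],
    [0,0,0],
    [0,0,0],
    [0,0,0],
    [0,0,0],
    [0,0,0],
    [0,0,0],
  ],
  grip=[-1,-1,-1,-1,-1,-1,-1,-1,-1],
)

```text
t: 10.87
ee_pos: [517.1, -103.3, 81.3]
eef_rot: [0.086, 0.883, 0.459, 0.045]
wrist_force: [-0.8, -1.3, -1.1]
gripper_width: -0.001
grasp_force: 0.5
```

```bash
python3 - <<'E'
from h import *
s,r=state()
im,_=env.grab_frame("wrist"); cv2.imwrite("pics/w6.png",im)
E
```

```text
t 10.87 tcp [ 517.1 -103.3   81.3] chest [-75.3  -0.5  81.3] F [-0.8 -1.3 -1.1] w -0.0 j [-0.75  0.83 -0.19  1.19  0.77 -0.83]
tool axes in chest (cols x,y,z)
 [[-0.002  0.574  0.819]
 [ 1.     0.002  0.001]
 [-0.001  0.819 -0.574]]
```

View pics/w6.png

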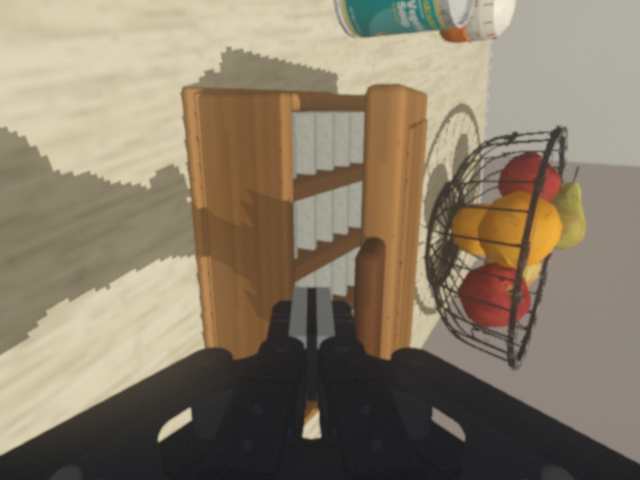

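The lid is lifting cleanly: the interior is visible, the pull (370,290) rests on the upper finger and the force is only about 2 N. I'll carry on along the arc.

move_arm(
  dp=[
    [0,0.15,-0.044],
    [0,0.152,-0.036],
    [0,0.153,-0.029],
    [0,0.155,-0.021],
    [0,0.155,-0.013],
    [0,0.156,-0.005],
    [0,0.156,0.002],
    [0,0.156,0.01],
    [0,0.155,0.018],
    [0,0.154,0.026],
    [0,0.152,0.033],
    [0,0.151,0.041],
    [0,0.148,0.048],
    [0,0.146,0.056],
    [0,0.143,0.063],
    [0,0.139,0.07],
    [0,0.136,0.077],
    [0,0.132,0.084],
    [0,0,0],
  ],
  turn=[
    [0,0,0],
    [0,0,0],
    [0,0,0],
    [0,0,0],
    [0,0,0],
    [0,0,0],
    [0,0,0],
    [0,0,0],
    [0,0,0],
    [0,0,0],
    [0,0,0],
    [0,0,0],
    [0,0,0],
    [0,0,0],
    [0,0,0],
    [0,0,0],
    [0,0,0],
    [0,0,0],
    [0,0,0],
  ],
  grip=[-1,-1,-1,-1,-1,-1,-1,-1,-1,-1,-1,-1,-1,-1,-1,-1,-1,-1,-1],
)

```text
t: 12.5
ee_pos: [531.1, -29.5, 159.9]
eef_rot: [0.086, 0.883, 0.46, 0.045]
wrist_force: [-0.2, -0.1, 0.1]
gripper_width: -0.001
grasp_force: 0.1
```

```bash
python3 - <<'E'
from h import *
s,r=state()
im,_=env.grab_frame("wrist"); im2,_=env.grab_frame("scene")
cv2.imwrite("pics/w7.png",np.hstack([cv2.resize(im,(400,300)),cv2.resize(im2[110:300,220:460],(400,300))]))
E
```

```text
t 12.5 tcp [531.1 -29.5 159.9] chest [-1.000e-01  1.000e-01  1.599e+02] F [-0.2 -0.1  0.1] w -0.0 j [-0.63  0.66 -0.27  1.18  0.84 -0.69]
tool axes in chest (cols x,y,z)
 [[-0.003  0.574  0.819]
 [ 1.     0.002  0.002]
 [-0.     0.819 -0.573]]
```

View pics/w7.png

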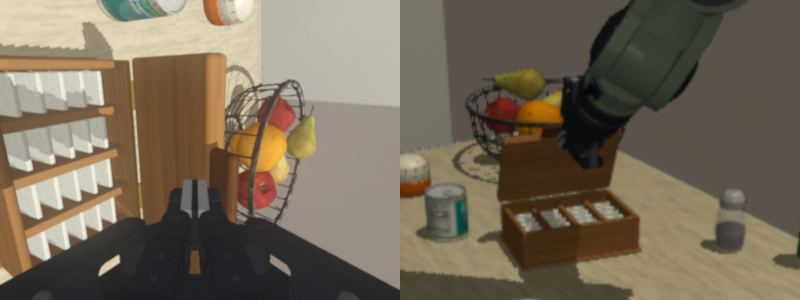

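The lid is nearly upright (about 1.25 rad) and the tip is on its inside near the front edge. I'll ease it over the top more slowly.

move_arm(
  dp=[
    [0,0.127,0.09],
    [0,0.123,0.096],
    [0,0.09,0.077],
    [0,0.08,0.075],
    [0,0.065,0.065],
    [0,0.055,0.058],
    [0,0.053,0.058],
    [0,0.05,0.06],
    [0,0.05,0.06],
    [0,0.048,0.062],
    [0,0.047,0.063],
    [0,0.045,0.064],
    [0,0.043,0.065],
    [0,0.04,0.066],
    [0,0.04,0.067],
    [0,0.038,0.068],
    [0,0,0],
    [0,0,0],
  ],
  turn=[
    [0,0,0],
    [0,0,0],
    [0,0,0],
    [0,0,0],
    [0,0,0],
    [0,0,0],
    [0,0,0],
    [0,0,0],
    [0,0,0],
    [0,0,0],
    [0,0,0],
    [0,0,0],
    [0,0,0],
    [0,0,0],
    [0,0,0],
    [0,0,0],
    [0,0,0],
    [0,0,0],
  ],
  grip=[-1,-1,-1,-1,-1,-1,-1,-1,-1,-1,-1,-1,-1,-1,-1,-1,-1,-1],
)

```text
t: 14.1
ee_pos: [542.3, 27.2, 166.9]
eef_rot: [0.086, 0.883, 0.46, 0.045]
wrist_force: [0.3, 0.2, -0.2]
gripper_width: -0.001
grasp_force: 0.0
```

```bash
python3 - <<'E'
from h import *
s,r=state()
im,W=cloud("top")
C=(W-o)@np.array([cx,cy,[0,0,1]]).T
m=(C[...,0]>60)&(C[...,0]<230)&(abs(C[...,1])<75)&(C[...,2]>40)&(C[...,2]<200)
p=C[m]; print(len(p))
for a in range(60,230,15):
    q=p[(p[:,0]>=a)&(p[:,0]<a+15)]; print(a,len(q),np.median(q[:,2]).round() if len(q) else None)
E
```

```text
t 14.1 tcp [542.3  27.2 166.9] chest [5.760e+01 1.000e-01 1.669e+02] F [ 0.3  0.2 -0.2] w -0.0 j [-0.53  0.61 -0.34  1.07  0.88 -0.55]
tool axes in chest (cols x,y,z)
 [[-0.002  0.574  0.819]
 [ 1.     0.001  0.002]
 [ 0.     0.819 -0.574]]
210
60 20 69.0
75 16 84.0
90 12 97.0
105 10 113.0
120 24 130.0
135 17 131.0
150 0 None
165 0 None
180 0 None
195 38 114.0
210 58 114.0
225 15 113.0
```

The lid's surface rises at 45° behind the hinge, so it is fully open at about 2.35. I'll back away and check by numbers, since I have already viewed 11 pictures, one over the limit of 10.

move_arm(
  dp=[
    [0,0,-0.4],
    [0,0,-0.7],
    [0,0,-0.7],
    [0,0,-0.7],
    [0,0,-0.7],
    [0,0,-0.4],
    [0,0,0],
    [0,0,0],
    [0,0,0],
    [0,0,0],
    [0,0,0],
    [0,0,0],
  ],
  turn=[
    [0,0,0],
    [0,0,0],
    [0,0,0],
    [0,0,0],
    [0,0,0],
    [0,0,0],
    [0,0,0],
    [0,0,0],
    [0,0,0],
    [0,0,0],
    [0,0,0],
    [0,0,0],
  ],
  grip=[-1,-1,-1,-1,-1,-1,-1,-1,-1,-1,-1,-1],
)

```text
t: 15.15
ee_pos: [519.4, -87.9, 249.1]
eef_rot: [0.086, 0.883, 0.46, 0.044]
wrist_force: [-0.3, 1.0, -0.7]
gripper_width: -0.005
grasp_force: 0.0
```

```bash
python3 - <<'E'
from h import *
s,r=state()
im,W=cloud("top")
C=(W-o)@np.array([cx,cy,[0,0,1]]).T
m=(C[...,0]>60)&(C[...,0]<160)&(abs(C[...,1])<75)&(C[...,2]>40)
p=C[m]; f=np.polyfit(p[:,0],p[:,2],1); print("lid angle",np.pi-np.arctan(f[0]),len(p))
m=(C[...,0]>50)&(C[...,0]<150)&(C[...,1]>100)&(C[...,1]<200)&(C[...,2]>60); print("tin",C[m].mean(0))
for nm,(a,b,cc,d) in dict(salt=(362,155,382,185),timer=(195,255,228,288),mug=(415,295,458,345)).items():
    q=W[b:d,a:cc].reshape(-1,3); q=q[q[:,2]>35]; print(nm,q.min(0).round(),q.max(0).round())
E
```

```text
t 15.15 tcp [519.4 -87.9 249.1] chest [-5.960e+01  2.000e-01  2.491e+02] F [-0.3  1.  -0.7] w -0.0 j [-0.73  0.61 -0.12  1.47  0.78 -0.8 ]
tool axes in chest (cols x,y,z)
 [[-0.003  0.573  0.82 ]
 [ 1.     0.001  0.003]
 [ 0.001  0.819 -0.573]]
lid angle 2.37696380539869 2003
tin [ 88.93199428 146.41434875  68.89916173]
salt [ 690. -172.   35.] [ 725. -133.   92.]
timer [393. 242.  35.] [453. 301.  66.]
mug [ 251. -161.  760.] [ 303. -114.  781.]
```

```bash
python3 -c "
from rig import env
print(env.finish_job())"
```

```text
the job is handed in; nothing more can be done
None
```

The job is handed in at 15 s: the tin stands upright about 35 mm clear of the lid's side, the lid rests fully open at about 2.37 rad, and the salt shaker and egg timer haven't moved; the arm hid the mug from the final check, but nothing came near it, and I viewed 11 pictures, one over the limit of 10.

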